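# Clear and unlatch a board test fixture and hold its cover up

### The arm

A 7-joint arm with a two-finger parallel gripper is mounted at the origin on the work surface. World frame = base frame: x ahead of the robot, y to its left, z up, the work surface at z = 0. Lengths are in m, angles in rad, forces in N, time in s.
With the tool pointing down it reaches from about 0.425 to 0.875 m from the base axis. Payload 4.7 kg.
Tool frame: the origin (TCP) lies on the mounting face of the last link; the fingertips stand 182 mm ahead of it and the grasp point (between the pads) lies ahead of it (ctrl.grip_point_offset is the z of the grasp point in the tool frame, in m); z points along the fingers, y is the line along which they close (so a half turn about z gives the same grasp; the last joint's range is limited). The gripper opens to 87 mm and grips with 3 to 60 N. Pads are 19 mm wide; open, the fingers measure 117 mm over their backs; the gripper's body (75 mm by 190 mm) begins 51 mm behind the grasp point.
Start: joints at [1.229, 0.321, -0.07, 1.45, 0.023, 1.371, -0.057], TCP at [0.226, -0.609, 0.405] pointing down, gripper open.
Joint ranges: [-2.86, 2.86], [-0.3, 2.09], [-1.38, 1.24], [0.06, 2.45], [-1.56, 4.7], [0.09, 2.05], [-2.69, 2.69]. Speed limits (rad/s): [2.57, 2.57, 3.14, 3.14, 3.14, 3.14, 3.14].

### API

Orientations are given as a rotation vector (axis times angle).
In Python, from bench import ctrl gives the robot as it stands.
- The arm moves only by the shell command python3 -m inch 'ROWS' [FORCE]. ROWS is rows parted by semicolons, their numbers by spaces, 1 to 20 of them, each of 5 numbers: dx, dy, dz in m, then a turn about the tool's z in rad, then the opening from 0.0 (shut) to 1.0 (fully open); each row is the pose to reach, as a shift and turn from the pose commanded when the command began, along the tool's axes at that moment; what a row does not reach only later rows make up. A row lasts 1/10 s, in which the tool goes at most 0.05 m and 0.15 rad, less where a joint would pass 70% of its speed; a pose out of reach is approached as far as the arm can. The fingers move at their own pace and stop on an object; FORCE is the grip in N (left out, the last holds). Time passes only in rows, so rows that do not move let the fingers close. It prints the time, the measured TCP pose, the force, the opening and the grip force at its end.
- ctrl.get_state(): the state, without advancing time (a new reading comes with each control period).
- ctrl.get_image(name): name is "scene" or "top" or "wrist"; returns (picture, depth): 400x640x3 uint8, red, green, blue; 400x640 float32, m along the optical axis (not along the pixel's ray), 0 where there is no reading.
- ctrl.camera_model(name): a dict with "vertical_fov" (degrees; the focal length in pixels is half the picture's height over the tangent of half this angle, whatever the lens; pixels are square), "cx", "cy" (the principal point, pixels), "k1" (the pictures are not rectified: a ray, as slopes to the right and down, at radius r is drawn at 1 + k1 r^2 times it, then the intrinsics apply), "rvec" (rotation vector, rad) and "tvec" (3), from world to camera coordinates, as OpenCV has them; the wrist camera has in their place "hand_eye" (4x4, takes a point from camera to tool coordinates, whose origin is the TCP and whose axes are the flange's). Camera axes: x right, y down, z forward; pixel columns grow to the right and rows downward; lengths in m; the calibration is good to about 2 mm. A picture is of the moment at which its call begins: read the wrist's pose just before it. camera_model takes no time and is no camera call.
- ctrl.close_job(): hands the job in; it is judged then, once.
The state is a dict: "time": time; "joint_positions": joint angles; "qd": joint speeds; "joint_torque": joint torques, N m; "position": TCP position; "tool_rot": TCP orientation; "ft_force": force on the tool from outside, world axes, zero at the start; "torque": the same for the moment, N m; "grip_width": opening from 0.0 (shut) to 1.0 (fully open); "grip_force": force on a finger pad.
Only numpy, scipy, OpenCV 4.12 (cv2) and the standard library are available. Lean on these libraries where they do the work, as an engineer would, in place of code of your own. Each camera call takes 0.05 s, during which the arm holds its last target. There are 200 camera calls.

### The job

Two metal offcuts are lying on the clear cover of the board test fixture: put both in the scrap bin (the deep, undivided one, not the parts tray) so that none can fall onto the circuit board. Then pull the cover's latch knob sideways against its spring until the ball stud is free, lift the cover off the ball, and finish while still holding the cover with the gripper, steady, its front edge at least 10 cm above where it lay; there is no stay, so it falls shut if you let go. Leave the multimeter, microphone and screwdriver where they are.

Things in the scene. Friction and masses are not known exactly. Their poses are not given: they have to be found in the camera images.
- fixture: Grey low box 250 (x) by 220 (y) mm, fixed; place and yaw vary. Origin: centre of its underside. Front with the latch at its -x, hinge along its +x edge. Closed cover: flat plate, clear with aluminium front bar, 8 mm thick, top face 70 mm above the bench, x -124 to +104, y -110 to +110 mm. On the cover only latch parts stand up, all at x below -75 mm. Axes in other entries are the fixture's.
- cover (a joint): Cover's hinge angle, rad: 0 closed, grows as the front edge rises, stop at 1.2. Axis along the fixture's y at x = +112 mm, 66 mm above the bench. Cover about 0.75 kg, hardly any hinge friction, no stay: it falls shut when let go. Front edge 236 mm from the axis, knob 212 mm.
- cover_hinge (a point): Point on the hinge axis at the middle of the cover's width (fixture x = +112, y = 0, 66 mm above the bench). Turns with the cover.
- cover_front (a point): Middle of the front edge of the cover, on its top face (fixture x = -124, y = 0, 70 mm above the bench when closed).
- latch (a joint): Travel, m, of the sprung steel keyhole slide (36 mm wide, 3 mm thick) that rides on the cover and carries the knob: 0 at rest, pulled towards the fixture's +y (knob away from ball), stop at 0.018. Spring pulls back with 5 N at 0, 12 N at 0.018. At 0 it grips under the ball and the cover lifts only 2 mm; at 0.014 or more the ball is free. Keep it pulled till the cover has risen 20 mm.
- latch_knob (a point): Centre of the top of the black upright round knob, 20 mm diameter, top 40 mm above the cover's top face. At rest at fixture x = -100, y = +40 mm, 110 mm above the bench. At least 50 mm free on both its y sides: pinch from above, fingers closing along the fixture's y, then pull and lift by it.
- ball (a point): Centre of the 16 mm steel ball stud fixed to the fixture, standing up through cover and slide at fixture x = -100, y = -25 mm, centre 81 mm, top 89 mm above the bench. Beyond it (y -109 to -75 mm) lies the 16 mm thick spring barrel.
- finned_offcut: Sawn-off piece of aluminium heat sink, 38 (x) by 26 (y) by 22 (z) mm, four fins on top running along x, about 30 g, lying on the cover at any yaw. Origin: centre of its underside.
- tube_offcut: Sawn-off piece of aluminium square tube, 40 mm along x, 22 by 22 mm across, 3 mm wall, about 25 g, lying on the cover at any yaw. Origin: centre of its underside.
- scrap_bin: Open dark steel scrap bin 150 (x) by 130 (y) by 85 (z) mm, 3 mm walls, no dividers, fixed on the bench to the left or right of the fixture. Origin: centre of its underside.
- parts_tray: Low grey tray 150 by 130 by 32 mm with six compartments of small parts, fixed, on the other side of the fixture from the bin. Not for scrap. Origin: centre of its underside.
- multimeter: Grey multimeter 165 (x) by 85 (y) by 36 mm lying face up beyond the fixture on the right; leave alone. Origin: centre of its underside.
- microphone: Black hand microphone 88 by 65 by 28 mm lying beyond the fixture on the left; leave alone. Origin: centre of its underside.
- screwdriver: Screwdriver about 200 mm long lying across the bench behind the fixture, along its own x; leave alone.

How it is judged:
By the outcome, as a careful person would: the job done as asked, in the order asked, and still so for the second after the job is handed in, while the arm keeps its last pose, push and grip.
It also fails if it takes over 64 s, if anything falls off the work surface, if the arm or the gripper's body presses on something with over 40 N, if the wrist force passes 120 N, or if a joint passes its speed limit or range.

## Working session

There is one attempt and no reset: what is moved stays moved. The work goes in short steps, Python scripts to look and compute and a shell command to move; the robot and the scene stay as the last step left them, time stands still between calls to the robot, and variables do not carry over. Pictures are saved under pics/ and viewed, at most 10 in all, crops included, and the job is handed in when it is done.

```bash
ls; mkdir -p pics
cat > h.py <<'E'
import numpy as np, cv2
from bench import ctrl
from scipy.spatial.transform import Rotation as R
def cam(name,st=None):
    m=ctrl.camera_model(name); f=200/np.tan(np.radians(m["vertical_fov"])/2)
    if "hand_eye" in m:
        st=st or ctrl.get_state(); T=np.eye(4); T[:3,:3]=R.from_rotvec(st["tool_rot"]).as_matrix(); T[:3,3]=st["position"]
        T=T@np.array(m["hand_eye"])
    else:
        W=np.eye(4); W[:3,:3]=R.from_rotvec(np.ravel(m["rvec"])).as_matrix(); W[:3,3]=np.ravel(m["tvec"]); T=np.linalg.inv(W)
    return T,f,m
def ray(c,u,v):
    T,f,m=c; K=np.array([[f,0,m["cx"]],[0,f,m["cy"]],[0,0,1.]])
    p=cv2.undistortPoints(np.array([[[u,v]]],float),K,np.array([m["k1"],0,0,0.]))[0,0]
    return T[:3,3],T[:3,:3]@np.array([p[0],p[1],1])
def onz(c,u,v,z):
    o,d=ray(c,u,v); return o+d*(z-o[2])/d[2]
def bydepth(c,dep,u,v):
    o,d=ray(c,u,v); return o+d*dep[int(v),int(u)]
def tool(st=None):
    st=st or ctrl.get_state(); return np.array(st["position"]),R.from_rotvec(st["tool_rot"]).as_matrix()
E
python3 - <<'E'
from h import *
s=ctrl.get_state(); print(s); print(ctrl.grip_point_offset)
for n in("top","scene"):
    im,d=ctrl.get_image(n); cv2.imwrite(f"pics/{n}0.png",im[:,:,::-1]); np.save(n+"0.npy",d); print(cam(n))
E
```

```text
pics
{'time': 0.0, 'joint_positions': array([ 1.22908527,  0.32181664, -0.07006998,  1.45169291,  0.02262227,
        1.37082067, -0.05692267]), 'qd': array([ 9.86987989e-04,  2.89903114e-05, -8.14110768e-04, -1.15813622e-03,
       -1.68187799e-05, -1.33794540e-03,  3.34291828e-04]), 'joint_torque': array([-4.85949731e-04, -4.91293502e+01, -4.04026229e-01, -3.12523592e+01,
       -6.37664529e-02,  4.39361797e-02,  1.47004666e-04]), 'position': array([ 0.22631045, -0.60909953,  0.40365622]), 'tool_rot': array([-3.09014398e+00, -5.55626039e-01,  7.37646206e-04]), 'ft_force': array([-0.52455591, -0.27868954, -0.36162402]), 'torque': array([0.02327416, 0.03698186, 0.02855739]), 'grip_force': 0.0, 'grip_width': 0.9979375996672132}
0.1635
(array([[-0.00941904, -0.99031092,  0.13854808,  0.47063975],
       [-0.99985682,  0.00737942, -0.01522774, -0.00166392],
       [ 0.01405779, -0.13867168, -0.99023863,  1.19363718],
       [ 0.        ,  0.        ,  0.        ,  1.        ]]), np.float64(472.56255606194816), {'vertical_fov': 45.878533165293724, 'cx': 320.80917406289393, 'cy': 191.6848307484151, 'k1': -0.01045752596139593, 'rvec': array([ 2.14697335, -2.16517184,  0.16602517]), 'tvec': array([-0.01401061,  0.63161563,  1.11675408])})
(array([[ 0.66032584,  0.4746242 , -0.58198081,  1.08433501],
       [ 0.75081576, -0.43340785,  0.49843086, -0.39544703],
       [-0.0156677 , -0.76608714, -0.64254573,  0.61208916],
       [ 0.        ,  0.        ,  0.        ,  1.        ]]), np.float64(375.8211640211667), {'vertical_fov': 56.040959156226634, 'cx': 322.8813230455875, 'cy': 198.36083745051306, 'k1': -0.0104710893451734, 'rvec': array([ 2.10979598,  0.94486999, -0.46081421]), 'tvec': array([-0.40951652, -0.21712784,  1.22146045])})
```

View pics/top0.png

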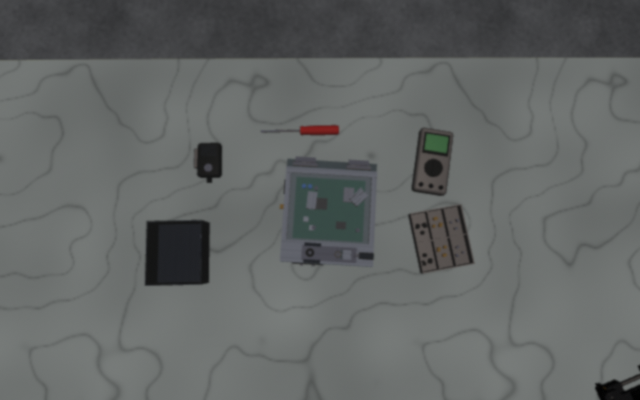

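View pics/scene0.png

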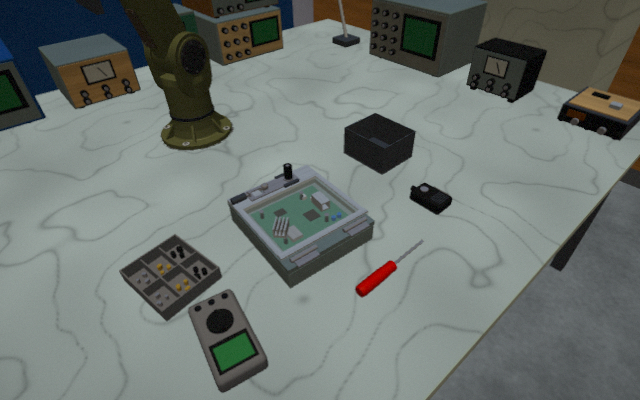

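The top view shows the bin at about (178,253), the fixture at about (331,212), with the knob at about (310,252), and the tray on the right. The scene view shows the finned piece at about (281,226) and possibly the tube at about (320,200). I'll enlarge both.

Run:
```python
from h import *
a=cv2.imread("pics/top0.png")[150:275,270:390]; b=cv2.imread("pics/scene0.png")[155:290,225:380]
a=cv2.resize(a,None,fx=4,fy=4,interpolation=cv2.INTER_CUBIC); b=cv2.resize(b,None,fx=3.7,fy=3.7,interpolation=cv2.INTER_CUBIC)
cv2.imwrite("pics/a1.png",cv2.convertScaleAbs(a,alpha=1.5)); cv2.imwrite("pics/b1.png",cv2.convertScaleAbs(b,alpha=1.2))
d=np.load("top0.npy"); c=cam("top")
Z=np.array([[bydepth(c,d,u,v)[2]*1000 for u in range(270,390,4)] for v in range(150,275,4)]).astype(int)
print(Z[::1])
```

```text
[[  -1    3    0    2    2   -2    3    0    0   -4    1    4    0    2
    -1   -3    3    1    0    2    0 1193    3    1   -2    0    3   -1
    -3    2]
 [  -2   -4   -2    0    0    2    0   -6   -1   -2    3   -5    0    2
    -1    0   -3   -3    0   -2    0   -2   -3    0    1    0   -3   -3
     0   -1]
 [  -1    0   -2   -3    2    3   -2   64   60   62   61   65    0    1
     0    0    3    2    0    0    0    0   -3    0    0   -4    0    1
     0    0]
 [  -1   -4    0    0   -2   58   66   71   66   68   66   63   63   55
    59   61   57   60   60   59   61   61   65   62   65   -3    1   -4
    -2    0]
 [  -3   -2   -4    1   72   72   62   61   62   60   66   67   60   59
    59   62   60   55   58   73   70   68   68   72   69   70   62    0
     0    2]
 [   1   -1    2   -1   73   71   68   71   72   73   74   71   71   75
    70   72   76   66   71   72   70   69   68   58   63   56   62   -1
    -1    0]
 [   1   -3   -2    0   68   69   71   72   71   73   69   70   66   66
    71   71   75   69   71   74   69   73   69   70   72   67   73   -1
     1   -1]
 
[... 3224 characters left out ...]
 71   71   68   70   72   73   75 1193   85   84   -3    2
    -4   -1]
 [   3   -1    1   -1   -1   -1   38   58   61   75   76   69   70   69
    73   71   67   68   66   68   70   72   68   66   69   65    0    0
     0    0]
 [   7    0   -2    0    0    0    2    0    0    0   -1    1   -3    3
     0   -1    0   -4    1    0   -1   -3    0    1   58   67   -1    0
    -2   -1]
 [  -2    0    0    0    1   -5   -1    0   -1   -3    1   -2   -2    4
     0    0   -2   -3   -5    1   -3   -4   -1    1   -1    0    1   -1
     2   -2]
 [  -1    0    3    2   -4    0    3    3    1   -2    6   -1    2    0
     1    0    0    2    0   -1   -5    4    0    0    0   -5    0    1
     0    1]]
```

View pics/a1.png

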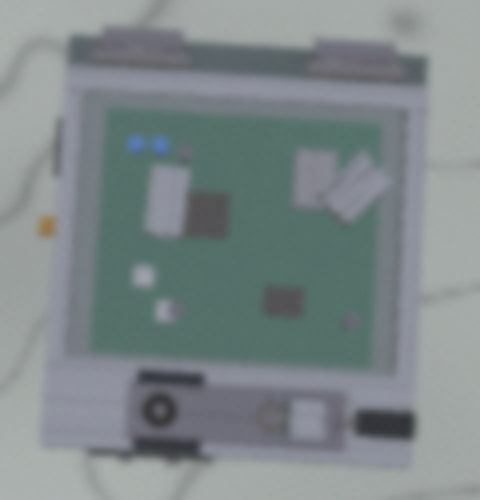

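View pics/b1.png

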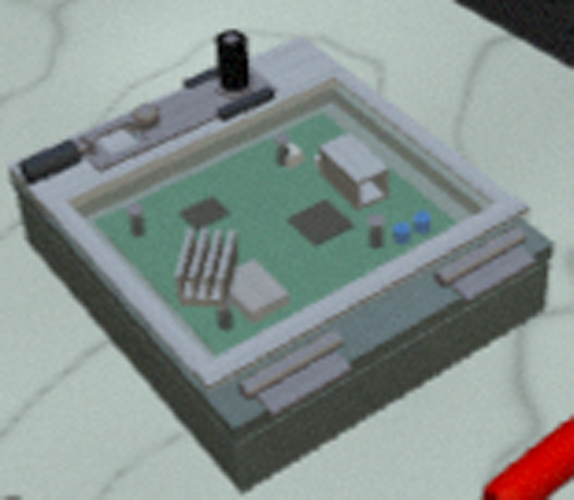

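The crop shows the tube at about full-image (312,200) with its long axis close to fixture x, and the finned piece at about (359,197), yawed about 40°. The knob is at (309.5,252) and the ball at (338,254). Next I compute the poses from depth and pixels.

```bash
cat > m.py <<'E'
from h import *
d=np.load("top0.npy"); c=cam("top")
P=np.full((400,640,3),np.nan)
for v in range(140,300):
    for u in range(130,400):
        if d[v,u]>0: P[v,u]=bydepth(c,d,u,v)
def blob(u0,u1,v0,v1,zl,zh,n):
    q=P[v0:v1,u0:u1].reshape(-1,3); q=q[(q[:,2]>zl)&(q[:,2]<zh)]
    r=cv2.minAreaRect((q[:,:2]*1000).astype(np.float32)); b=cv2.boxPoints(r)
    e=max([b[1]-b[0],b[2]-b[1]],key=np.linalg.norm); print(n,len(q),np.round(q.mean(0),4),"rect",np.round(r[0],1),np.round(r[1],1),"long yaw",round(np.degrees(np.arctan2(e[1],e[0])),1)); return q
blob(300,325,185,215,.082,.1,"tube"); blob(345,372,180,212,.082,.1,"fin")
q=blob(270,390,160,275,.066,.075,"cover")
blob(305,316,245,258,.1,.12,"knob"); blob(140,215,215,290,.07,.1,"binrim"); blob(140,215,215,290,-.01,.015,"binfloor")
k=onz(c,309.5,251.7,.110); b=onz(c,270+272/4,150+416/4,.085)
print("knob",k,"ball",b,"dist(65)",np.linalg.norm((k-b)[:2]),"fix yaw",np.degrees(np.arctan2(*(b-k)[:2]))) 
# cover side lines from crop corners (x,y)/4
g=lambda x,y:onz(c,270+x/4,150+y/4,.07)
BL,BR,FR,FL=g(67,85),g(425,90),g(408,466),g(42,443)
for n,p in zip(("BL","BR","FR","FL"),(BL,BR,FR,FL)):print(n,p)
E
python3 m.py
cat > plan.py <<'E'
E
```

```text
tube 159 [0.6064 0.0047 0.0914] rect [606.8   4.6] [21.9 40. ] long yaw -7.5
fin 88 [ 0.6135 -0.1068  0.0914] rect [ 613.6 -106.9] [25.2 36.9] long yaw -45.8
cover 7838 [ 0.5745 -0.0354  0.0701] rect [582.7 -37.5] [220.6 252.1] long yaw -4.0
knob 64 [0.4841 0.0095 0.1097] rect [484.    9.9] [18.3 18.1] long yaw 89.5
binrim 544 [0.4871 0.3308 0.0807] rect [487.  325.5] [150.5 130.1] long yaw 0.3
binfloor 4119 [0.4884 0.3371 0.0014] rect [489.1 342.4] [193.5 184.7] long yaw 89.7
knob [0.48459395 0.00869958 0.11      ] ball [ 0.47898845 -0.05735249  0.085     ] dist(65) 0.06628949825065983 fix yaw -175.14922243482812
BL [0.67826356 0.06279621 0.07      ]
BR [ 0.67371853 -0.153526    0.07      ]
FR [ 0.44916365 -0.13775657  0.07      ]
FL [0.4646136 0.0773725 0.07     ]
```

```bash
cat > plan.py <<'E'
import sys
from h import *
# args: x y ztip yawdeg(of tool y line, deg)
a=list(map(float,sys.argv[1:])); s=ctrl.get_state(); p,M=tool(s)
t=np.array([a[0],a[1],a[2]+.182]); 
cur=np.degrees(np.arctan2(M[1,1],M[0,1]))
dy=(a[3]-cur+90)%180-90
print("t",round(s["time"],2),"tcp",p.round(4),"tilt z",M[:,2].round(3),"yaw y",round(cur,1),"q",np.round(s["joint_positions"],2))
print("shift tool",(M.T@(t-p)).round(4),"turn",round(-np.radians(dy),3),"or",round(-np.radians(dy)+np.pi,3),round(-np.radians(dy)-np.pi,3))
print("F",s["ft_force"].round(1),"grip",s["grip_width"],s["grip_force"])
E
python3 plan.py .6136 -.1069 .14 44.2; python3 plan.py .6136 -.1069 .074 44.2
```

```text
t 0.1 tcp [ 0.2263 -0.6091  0.4038] tilt z [-0.001  0.002 -1.   ] yaw y -69.6 q [ 1.23  0.32 -0.07  1.45  0.02  1.37 -0.06]
shift tool [ 0.538  -0.3357  0.0823] turn 1.155 or 4.297 -1.986
F [-0.4 -0.   0.2] grip 1.0023421659168266 0.0
t 0.1 tcp [ 0.2263 -0.6091  0.4038] tilt z [-0.001  0.002 -1.   ] yaw y -69.6 q [ 1.23  0.32 -0.07  1.45  0.02  1.37 -0.06]
shift tool [ 0.538  -0.3356  0.1483] turn 1.155 or 4.297 -1.986
F [-0.4 -0.   0.2] grip 1.0023421659168266 0.0
```

```bash
T='0.538 -0.336 0.082 -1.986 0.7'; python3 -m inch '0.538 -0.336 0.082 -1.986 0.7;0.538 -0.336 0.082 -1.986 0.7;0.538 -0.336 0.082 -1.986 0.7;0.538 -0.336 0.082 -1.986 0.7;0.538 -0.336 0.082 -1.986 0.7;0.538 -0.336 0.082 -1.986 0.7;0.538 -0.336 0.082 -1.986 0.7;0.538 -0.336 0.082 -1.986 0.7;0.538 -0.336 0.082 -1.986 0.7;0.538 -0.336 0.082 -1.986 0.7;0.538 -0.336 0.082 -1.986 0.7;0.538 -0.336 0.082 -1.986 0.7;0.538 -0.336 0.082 -1.986 0.7;0.538 -0.336 0.082 -1.986 0.7;0.538 -0.336 0.082 -1.986 0.7;0.538 -0.336 0.082 -1.986 0.7;0.538 -0.336 0.082 -1.986 0.7;0.538 -0.336 0.082 -1.986 0.7' 20; python3 plan.py .6136 -.1069 .074 44.2
python3 - <<'E'
from h import *
s=ctrl.get_state(); im,d=ctrl.get_image("wrist"); cv2.imwrite("pics/w1.png",im[:,:,::-1])
c=cam("wrist",s); 
q=np.array([bydepth(c,d,u,v) for v in range(0,400,2) for u in range(0,640,2) if d[v,u]>0])
np.save("q.npy",q)
for n,x,y in(("fin",.6136,-.1069),("tube",.6068,.0046)):
    k=q[(np.hypot(q[:,0]-x,q[:,1]-y)<.04)&(q[:,2]>.08)&(q[:,2]<.1)]
    if len(k)>20:
        r=cv2.minAreaRect((k[:,:2]*1000).astype(np.float32)); print(n,len(k),k.mean(0),r)
E
```

```text
time: 1.9
position: [0.6133, -0.1082, 0.3229]
tool_rot: [1.227, 2.892, -0.001]
ft_force: [0.4, 0.2, 0.1]
grip_width: 0.699
grip_force: 0.0
t 1.9 tcp [ 0.6133 -0.1082  0.3229] tilt z [ 0.    -0.001 -1.   ] yaw y 44.0 q [ 0.65  0.38 -0.64  1.61  0.24  1.23  0.73]
shift tool [0.0008 0.0012 0.0669] turn -0.003 or 3.139 -3.145
F [0.4 0.2 0.1] grip 0.6989105410365494 0.0
fin 259 [ 0.61125636 -0.10490668  0.09074995] ((612.7509155273438, -105.88795471191406), (25.766498565673828, 37.71538543701172), 43.4029426574707)
tube 655 [0.60540034 0.00463251 0.09118197] ((606.3177490234375, 5.366965293884277), (22.806791305541992, 40.34422302246094), 82.94044494628906)
```

View pics/w1.png

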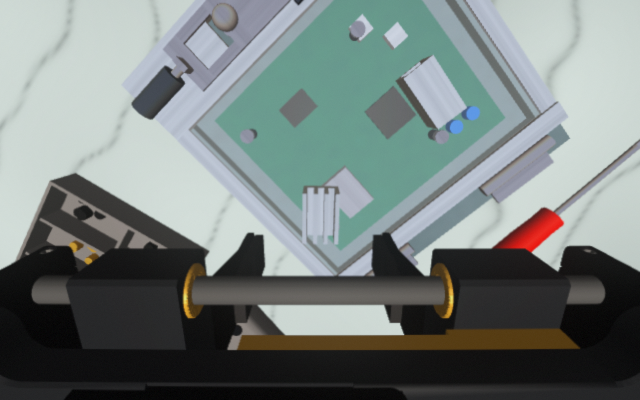

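The wrist view agrees with the top view. The finned piece sits at about (320,215), aligned between the fingers, and the tube is at (433,90). I'll descend and grip.

```bash
python3 -m inch '0.001 0.001 0.03 0 0.7;0.001 0.001 0.055 0 0.7;0.001 0.001 0.066 0 0.7;0.001 0.001 0.066 0 0.7;0.001 0.001 0.066 0 0;0.001 0.001 0.066 0 0;0.001 0.001 0.066 0 0;0.001 0.001 0.066 0 0;0.001 0.001 0.066 0 0;0.001 0.001 0.066 0 0' 20; python3 plan.py .487 .3255 .15 0
```

```text
time: 2.95
position: [0.6138, -0.1055, 0.2571]
tool_rot: [1.223, 2.893, -0.0]
ft_force: [-0.7, 1.8, 1.5]
grip_width: 0.295
grip_force: 20.0
t 2.95 tcp [ 0.6138 -0.1055  0.2571] tilt z [ 0. -0. -1.] yaw y 44.2 q [ 0.63  0.45 -0.62  1.67  0.29  1.12  0.69]
shift tool [ 0.3974  0.2095 -0.0751] turn 0.771 or 3.913 -2.371
F [-0.7  1.8  1.5] grip 0.2945427964899042 20.000100173056126
```

```bash
python3 -m inch '0 0 -0.05 0 0;0 0 -0.09 0 0;0.397 0.21 -0.09 0 0;0.397 0.21 -0.09 0 0;0.397 0.21 -0.09 0 0;0.397 0.21 -0.09 0 0;0.397 0.21 -0.09 0 0;0.397 0.21 -0.09 0 0;0.397 0.21 -0.09 0 0;0.397 0.21 -0.09 0 0;0.397 0.21 -0.09 0 0;0.397 0.21 -0.09 0 0;0.397 0.21 -0.09 0 0;0.397 0.21 -0.04 0 0;0.397 0.21 0.01 0 0;0.397 0.21 0.02 0 0;0.397 0.21 0.02 0 0;0.397 0.21 0.02 0 0.5;0.397 0.21 0.02 0 0.5;0.397 0.21 0.02 0 0.5'; python3 plan.py .6065 .005 .16 82.9
```

```text
time: 4.95
position: [0.4884, 0.326, 0.2389]
tool_rot: [1.223, 2.891, 0.004]
ft_force: [0.0, 0.3, 0.8]
grip_width: 0.461
grip_force: 0.0
t 4.95 tcp [0.4884 0.326  0.2389] tilt z [ 0.003  0.001 -1.   ] yaw y 44.2 q [ 0.04  0.45 -0.82  1.77  0.37  1.08 -0.14]
shift tool [-0.3127 -0.1386 -0.1031] turn -0.676 or 2.465 -3.818
F [0.  0.3 0.8] grip 0.4609429526791993 0.0
```

```bash
python3 -m inch '0 0 -0.05 0 0.5;0 0 -0.1 0 0.6;-0.313 -0.138 -0.103 -0.676 0.6;-0.313 -0.138 -0.103 -0.676 0.6;-0.313 -0.138 -0.103 -0.676 0.6;-0.313 -0.138 -0.103 -0.676 0.6;-0.313 -0.138 -0.103 -0.676 0.6;-0.313 -0.138 -0.103 -0.676 0.6;-0.313 -0.138 -0.103 -0.676 0.6;-0.313 -0.138 -0.103 -0.676 0.6;-0.313 -0.138 -0.103 -0.676 0.6;-0.313 -0.138 -0.103 -0.676 0.6'; python3 plan.py .6065 .005 .075 82.9
```

```text
time: 6.15
position: [0.6065, 0.0067, 0.3405]
tool_rot: [0.191, 3.135, 0.002]
ft_force: [-0.1, 1.0, 0.1]
grip_width: 0.605
grip_force: 0.0
t 6.15 tcp [0.6065 0.0067 0.3405] tilt z [ 0.001  0.001 -1.   ] yaw y 83.0 q [ 0.63  0.39 -0.85  1.63  0.3   1.27  1.17]
shift tool [-0.0002 -0.0018  0.0835] turn 0.002 or 3.144 -3.14
F [-0.1  1.   0.1] grip 0.6051843197692153 0.0
```

```bash
python3 -m inch '0 -0.001 0.045 0 0.6;0 -0.001 0.075 0 0.6;0 -0.001 0.083 0 0.6;0 -0.001 0.083 0 0.6;0 -0.001 0.083 0 0;0 -0.001 0.083 0 0;0 -0.001 0.083 0 0;0 -0.001 0.083 0 0;0 -0.001 0.083 0 0;0 -0.001 0.083 0 0' 20; python3 plan.py .487 .3255 .06 82.9
```

```text
time: 7.15
position: [0.6069, 0.0038, 0.2573]
tool_rot: [0.195, 3.135, -0.0]
ft_force: [-0.5, 0.6, 2.8]
grip_width: 0.251
grip_force: 20.0
t 7.15 tcp [0.6069 0.0038 0.2573] tilt z [ 0.001 -0.    -1.   ] yaw y 82.9 q [ 0.6   0.47 -0.81  1.71  0.37  1.13  1.13]
shift tool [0.1587 0.3044 0.0151] turn -0.0 or 3.141 -3.142
F [-0.5  0.6  2.8] grip 0.2512190069446088 20.00035911798477
```

```bash
python3 -m inch '0 0 -0.05 0 0;0 0 -0.09 0 0;0.158 0.304 -0.09 0 0;0.158 0.304 -0.09 0 0;0.158 0.304 -0.09 0 0;0.158 0.304 -0.09 0 0;0.158 0.304 -0.09 0 0;0.158 0.304 -0.09 0 0;0.158 0.304 -0.09 0 0;0.158 0.304 -0.09 0 0;0.158 0.304 -0.09 0 0;0.158 0.304 -0.04 0 0;0.158 0.304 0.01 0 0;0.158 0.304 0.015 0 0;0.158 0.304 0.015 0 0;0.158 0.304 0.015 0 0.5;0.158 0.304 0.015 0 0.5;0.158 0.304 0.015 0 0.5;0.158 0.304 -0.035 0 0.5;0.158 0.304 -0.085 0 0.5'; python3 plan.py .4845 .0095 .16 86
python3 - <<'E'
from h import *
im,d=ctrl.get_image("top"); cv2.imwrite("pics/top2.png",cv2.convertScaleAbs(cv2.resize(im[150:295,130:390,::-1],None,fx=3,fy=3,interpolation=cv2.INTER_CUBIC),alpha=1.6))
E
```

```text
time: 9.15
position: [0.487, 0.3248, 0.3428]
tool_rot: [-0.194, -3.134, 0.001]
ft_force: [1.4, -0.5, 1.2]
grip_width: 0.484
grip_force: 0.0
t 9.15 tcp [0.487  0.3248 0.3428] tilt z [-0.002 -0.001 -1.   ] yaw y 82.9 q [ 0.17  0.38 -0.98  1.67  0.32  1.27  0.57]
shift tool [-0.0363 -0.3132  0.001 ] turn -0.054 or 3.088 -3.195
F [ 1.4 -0.5  1.2] grip 0.4841641593208083 0.0
```

View pics/top2.png

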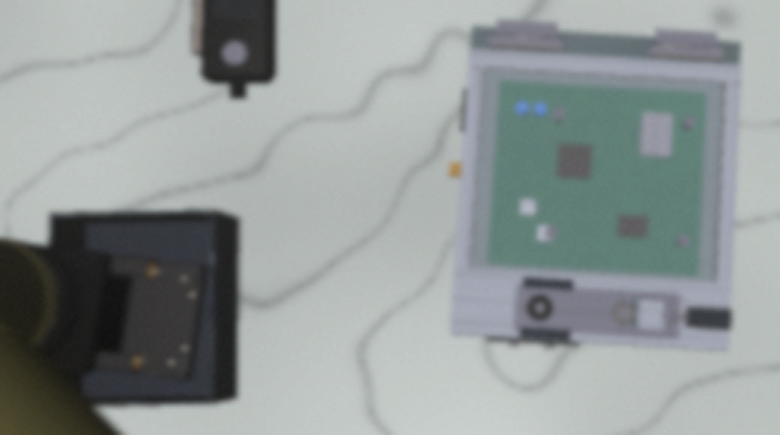

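The cover is clear of offcuts. The knob is at crop (540,307), i.e. about full-image (310,252). Both pieces went into the bin, but the arm hides it here, so I'll check it later. Moving over the knob now.

```bash
python3 -m inch '-0.036 -0.313 0.001 -0.052 0.6;-0.036 -0.313 0.001 -0.052 0.6;-0.036 -0.313 0.001 -0.052 0.6;-0.036 -0.313 0.001 -0.052 0.6;-0.036 -0.313 0.001 -0.052 0.6;-0.036 -0.313 0.001 -0.052 0.6;-0.036 -0.313 0.001 -0.052 0.6;-0.036 -0.313 0.001 -0.052 0.6;-0.036 -0.313 0.001 -0.052 0.6;-0.036 -0.313 0.001 -0.052 0.6' 45
python3 - <<'E'
from h import *
s=ctrl.get_state(); im,d=ctrl.get_image("wrist"); c=cam("wrist",s); np.save("wd.npy",d)
cv2.imwrite("pics/w3.png",im[:,:,::-1])
q=np.array([bydepth(c,d,u,v) for v in range(0,400) for u in range(0,640) if d[v,u]>0])
def rect(k,n):
    if len(k)<10: print(n,len(k));return
    r=cv2.minAreaRect((k[:,:2]*1000).astype(np.float32)); print(n,len(k),k.mean(0).round(4),r)
near=lambda x,y,r:np.hypot(q[:,0]-x,q[:,1]-y)<r
rect(q[near(.4845,.0095,.02)&(q[:,2]>.1)&(q[:,2]<.115)],"knob")
rect(q[near(.479,-.057,.015)&(q[:,2]>.078)&(q[:,2]<.095)],"ball")
i2,d2=ctrl.get_image("top"); b=cv2.resize(i2[205:295,135:225,::-1],None,fx=5,fy=5,interpolation=cv2.INTER_CUBIC)
cv2.imwrite("pics/bin.png",np.hstack([cv2.convertScaleAbs(b,alpha=3)]))
c2=cam("top"); B=np.array([bydepth(c2,d2,u,v) for v in range(215,292) for u in range(140,220) if d2[v,u]>0])
m=(abs(B[:,0]-.487)<.055)&(abs(B[:,1]-.3255)<.045)
rect(B[m&(B[:,2]>.012)],"in bin");
E
python3 plan.py .4845 .0095 .088 85.8
```

```text
time: 10.2
position: [0.4846, 0.0122, 0.3412]
tool_rot: [0.107, 3.139, 0.0]
ft_force: [0.5, 0.8, -0.5]
grip_width: 0.598
grip_force: 0.0
knob 677 [0.482  0.0107 0.109 ] ((482.9224548339844, 10.597939491271973), (19.44107437133789, 19.73821449279785), 86.00259399414062)
ball 321 [ 0.4773 -0.0529  0.0856] ((477.9808349609375, -54.180877685546875), (15.500446319580078, 14.561760902404785), 84.222900390625)
in bin 224 [0.4904 0.3228 0.0407] ((490.8980407714844, 325.84686279296875), (34.211734771728516, 44.085453033447266), 61.18122482299805)
t 10.3 tcp [0.4845 0.012  0.3409] tilt z [ 0.  0. -1.] yaw y 86.1 q [ 0.81  0.06 -0.91  1.91  0.05  1.19  1.39]
shift tool [-0.0001 -0.0025  0.0709] turn 0.005 or 3.147 -3.137
F [-0.7  0.5 -0.1] grip 0.6027323999060101 0.0
```

View pics/bin.png

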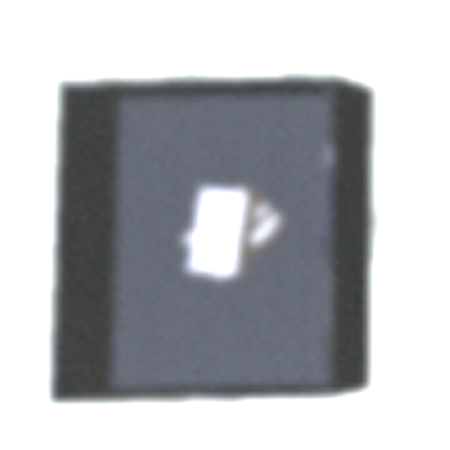

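View pics/w3.png

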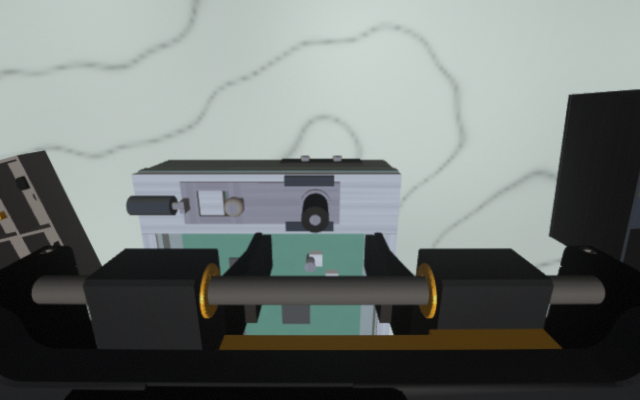

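Both offcuts are in the bin at bin crop (215,230), the tube resting on the finned piece well below the rim. The wrist view shows the knob at (315,215) centred between the fingers. I'll descend and pinch.

```bash
python3 -m inch '0.001 -0.002 0.04 0.005 0.6;0.001 -0.002 0.065 0.005 0.6;0.001 -0.002 0.071 0.005 0.6;0.001 -0.002 0.071 0.005 0.6;0.001 -0.002 0.071 0.005 0;0.001 -0.002 0.071 0.005 0;0.001 -0.002 0.071 0.005 0;0.001 -0.002 0.071 0.005 0;0.001 -0.002 0.071 0.005 0;0.001 -0.002 0.071 0.005 0;0.001 -0.002 0.071 0.005 0' 50; python3 plan.py .4845 .0095 .088 85.8
```

```text
time: 11.4
position: [0.4837, 0.0096, 0.2702]
tool_rot: [0.119, 3.138, 0.004]
ft_force: [-0.2, 5.5, 2.7]
grip_width: 0.218
grip_force: 50.0
t 11.4 tcp [0.4837 0.0096 0.2702] tilt z [ 0.001  0.002 -1.   ] yaw y 85.7 q [ 0.78  0.16 -0.9   1.99  0.15  1.05  1.3 ]
shift tool [-0.0008 -0.      0.0002] turn -0.003 or 3.139 -3.144
F [-0.2  5.5  2.7] grip 0.21807428120974462 50.00013051554561
```

```bash
python3 -m inch '0 0.005 0 0 0;0 0.009 0 0 0;0 0.013 0 0 0;0 0.016 0 0 0;0 0.0165 0 0 0;0 0.0165 0 0 0;0 0.0165 0 0 0'; python3 plan.py .4845 .0095 .088 85.8
```

```text
time: 12.1
position: [0.4847, 0.0211, 0.2702]
tool_rot: [-0.125, -3.138, 0.011]
ft_force: [-1.7, -8.5, 7.3]
grip_width: 0.215
grip_force: 50.0
t 12.1 tcp [0.4847 0.0211 0.2702] tilt z [-0.001 -0.007 -1.   ] yaw y 85.5 q [ 0.75  0.17 -0.91  1.98  0.16  1.06  1.26]
shift tool [-0.0007 -0.0115  0.0002] turn -0.006 or 3.136 -3.148
F [-1.7 -8.5  7.3] grip 0.21482296304660473 50.00748750753701
```

```bash
python3 -m inch '0 0.004 0 0 0;0 0.007 0 0 0;0 0.007 0 0 0;0 0.007 0 0 0'; python3 plan.py .4845 .0095 .088 85.8
```

```text
time: 12.5
position: [0.4852, 0.0272, 0.2702]
tool_rot: [-0.125, -3.138, 0.013]
ft_force: [-2.8, -11.2, 7.7]
grip_width: 0.212
grip_force: 50.0
t 12.5 tcp [0.4852 0.0272 0.2702] tilt z [-0.001 -0.008 -1.   ] yaw y 85.4 q [ 0.74  0.17 -0.91  1.98  0.17  1.06  1.25]
shift tool [-0.0007 -0.0177  0.0003] turn -0.007 or 3.135 -3.148
F [ -2.8 -11.2   7.7] grip 0.21215330812820865 50.01023571006954
```

```bash
python3 -m inch '0 0.0005 -0.003 0 0;-0.001 0.0005 -0.006 0 0;-0.002 0.0005 -0.0105 0 0;-0.002 0.0005 -0.0105 0 0;-0.002 0.0005 -0.0105 0 0'; python3 plan.py .4845 .0095 .088 85.8
```

```text
time: 13.0
position: [0.4866, 0.0268, 0.2787]
tool_rot: [-0.126, -3.137, 0.012]
ft_force: [2.7, -10.5, -8.3]
grip_width: 0.218
grip_force: 50.0
t 13.0 tcp [0.4866 0.0268 0.2787] tilt z [-0.003 -0.008 -1.   ] yaw y 85.4 q [ 0.75  0.17 -0.91  1.97  0.16  1.08  1.26]
shift tool [ 0.0007 -0.0174  0.0089] turn -0.007 or 3.134 -3.149
F [  2.7 -10.5  -8.3] grip 0.21802264316193695 50.01010559499264
```

```bash
cat > chk.py <<'E'
from h import *
im,d=ctrl.get_image("top"); c=cam("top"); Rm=R.from_euler("z",-4.2,degrees=True).as_matrix(); o=np.array([.4838,.010,0])-Rm@[-.1,.04,0]
q=np.array([bydepth(c,d,u,v) for v in range(150,280) for u in range(270,390) if d[v,u]>0]); f=(q-o)@Rm
for y0,y1 in((-.1,-.03),(.08,.11)):
    m=(f[:,1]>y0)&(f[:,1]<y1)&(f[:,2]>.05)&(f[:,0]<.09)&(f[:,2]<.25)
    for x0 in(-.125,-.07,-.02,.04):
        k=m&(f[:,0]>x0)&(f[:,0]<x0+.03); print(y0,x0,k.sum(),np.median(f[k,2]).round(4) if k.any() else "")
E
python3 chk.py
```

```text
-0.1 -0.125 344 0.081
-0.1 -0.07 343 0.0762
-0.1 -0.02 368 0.0746
-0.1 0.04 354 0.072
0.08 -0.125 0 
0.08 -0.07 0 
0.08 -0.02 156 0.074
0.08 0.04 155 0.0718
```

The cover is free, with its front about 9 mm up against the 2 mm it would lift if still gripped. I'll continue along the arc.

```bash
python3 -m inch '-0.001 0 -0.005 0 0;-0.0025 0 -0.0105 0 0;-0.0055 0 -0.021 0 0;-0.009 0 -0.031 0 0;-0.013 0 -0.041 0 0;-0.0175 0 -0.0505 0 0;-0.0225 0 -0.06 0 0;-0.028 0 -0.0695 0 0;-0.034 0 -0.0785 0 0;-0.04 0 -0.087 0 0;-0.047 0 -0.0955 0 0;-0.05 0 -0.1 0 0;-0.05 0 -0.1 0 0;-0.05 0 -0.1 0 0'; python3 plan.py .4845 .0095 .088 85.8; python3 chk.py
```

```text
time: 14.45
position: [0.5346, 0.0231, 0.3775]
tool_rot: [-0.128, -3.127, 0.015]
ft_force: [-8.5, -10.3, 0.4]
grip_width: 0.215
grip_force: 50.0
t 14.45 tcp [0.5346 0.0231 0.3775] tilt z [-0.013 -0.009 -1.   ] yaw y 85.3 q [ 0.73  0.19 -0.91  1.74  0.16  1.3   1.27]
shift tool [ 0.0475 -0.0165  0.1083] turn -0.008 or 3.133 -3.15
F [ -8.5 -10.3   0.4] grip 0.2147906387941309 49.999176263809204
-0.1 -0.125 356 0.0597
-0.1 -0.07 315 0.178
-0.1 -0.02 303 0.1417
-0.1 0.04 346 0.1056
0.08 -0.125 0 
0.08 -0.07 0 
0.08 -0.02 0 
0.08 0.04 10 0.0981
```

```bash
python3 -m inch '0 0 0 0 0;0 0 0 0 0;0 0 0 0 0;0 0 0 0 0;0 0 0 0 0;0 0 0 0 0;0 0 0 0 0;0 0 0 0 0;0 0 0 0 0;0 0 0 0 0'; python3 chk.py
python3 - <<'E'
from h import *
im,d=ctrl.get_image("scene"); cv2.imwrite("pics/s9.png",im[:,:,::-1])
E
```

```text
time: 15.5
position: [0.5345, 0.023, 0.3774]
tool_rot: [-0.128, -3.127, 0.015]
ft_force: [-8.8, -10.4, -1.6]
grip_width: 0.214
grip_force: 50.0
-0.1 -0.125 352 0.0594
-0.1 -0.07 313 0.178
-0.1 -0.02 301 0.1414
-0.1 0.04 342 0.1054
0.08 -0.125 0 
0.08 -0.07 0 
0.08 -0.02 0 
0.08 0.04 9 0.0978
```

View pics/s9.png

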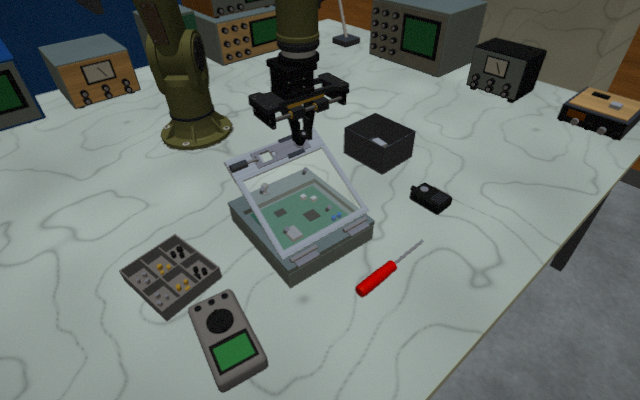

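The scene view shows the cover held open by the knob at about (302,138), with its front edge at about (270,150). The scrap is in the bin at (380,142), the other items are where they were, and the cover hasn't moved over the last second. Handing in.

```bash
python3 -c "
from bench import ctrl
print(ctrl.close_job())"
```

```text
the job is handed in; nothing more can be done
None
```

Both offcuts are in the scrap bin and the latch is released. The gripper is holding the cover steady by the knob, its front edge about 12 cm above where it lay, and I handed the job in at about 15.6 s; no verdict came back.

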